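Free, align and hold down a sprung access panel

ROBOT

A 7-joint arm with a two-finger parallel gripper is mounted at the origin on a cart in front of the work surface, level with it; the furniture and walls round the work are solid. World frame = base frame: x ahead of the robot, y to its left, z up, the work surface at z = 0. Lengths are in m, angles in degrees, forces in N, time in s.
With the tool pointing down it reaches from about 0.425 to 0.95 m from the base axis. Payload 16.7 kg.
Tool frame: the origin (TCP) lies at the very end of the fingers, on their centre line; the grasp point (between the pads) lies 19 mm behind it (env.hold_point_z is the distance from the TCP to the grasp point, in m); z points along the fingers, y is the direction in which the jaws open and shut (so a half turn about z gives the same grasp; the last joint's range is limited). The gripper opens to 94 mm and grips with 3 to 60 N. Pads are 16 mm wide; open, the fingers measure 119 mm over their backs; the gripper's body (75 mm by 177 mm) begins 78 mm behind the grasp point.
Start: joints at [62.768, 24.414, 4.234, 92.017, -1.954, 63.644, -3.845], TCP at [0.216, -0.639, 0.205] pointing down, gripper open.
Joint ranges: [-163.25, 163.25], [-28.42, 122.38], [-70.27, 78.77], [12.13, 141.07], [-58.53, 238.53], [9.26, 117.41], [-156.51, 156.51]. Speed limits (degrees/s): [108.29, 108.29, 136.94, 136.94, 172.46, 172.46, 172.46].

INTERFACE

Orientations are given as [roll, pitch, yaw] about the fixed x, y, z axes, in that order (R = Rz(yaw) Ry(pitch) Rx(roll)).
In Python, from plant import env gives the robot as it stands. The module is installed in compiled form; this text tells all that it offers. Calls block until the motion is done:
- env.movep(position, orientation): joint-space move of the TCP to a pose.
- env.move_linear(position, rate=0.15, orientation=None, force_limit=None): straight line of the TCP; orientation=None keeps the orientation; rate is the mean speed in m/s. With force_limit (N) it stops when the force on the tool has changed by that much, and returns True; else False.
- env.move_joints(angles): joint-space move.
- env.move_gripper(opening, force=None): opening from 0.0 (shut) to 1.0 (fully open); force is the grip in N (None keeps the last); returns when the fingers have stopped.
- env.wait(seconds).
- env.inverse_kinematics(position, orientation): joint angles nearest the present ones, or None.
- env.sense(): the state.
- env.read_camera(name): name is "scene" or "top"; returns the picture (384x512x3 uint8, red, green, blue); there is no depth.
- env.get_calibration(name): a dict with "mtx" (3x3 intrinsics, pixels), "world_to_cam" (4x4, takes a point from world to camera coordinates). Camera axes: x right, y down, z forward; pixel columns grow to the right and rows downward; lengths in m; the calibration is good to about 2 mm. A picture is of the moment at which its call begins. get_calibration takes no time and is no camera call.
A pose or a line that the arm cannot do raises env.Unreachable and nothing moves.
- env.sign_off(): hands the job in, once; it reports no verdict.
The state is a dict: "time": time; "joint_pos": joint angles; "joint_vel": joint speeds; "tau": joint torques, N m; "position": TCP position; "eef_rot": TCP orientation; "wrist_force": force on the tool from outside, world axes, zero at the start; "ft_torque": the same for the moment, N m; "finger_gap": opening from 0.0 (shut) to 1.0 (fully open).
Only numpy, scipy, OpenCV 4.12 (cv2) and the standard library are available. Lean on these libraries where they do the work, as an engineer would, in place of code of your own. Each camera call takes 0.05 s, during which the arm holds its last target.

TASK

Close up the small grey instrument housing on the bench mat. First push the spring paddle at its front all the way down to its stop, which pulls the steel prop out from under the access panel, and let the paddle come back up; then turn the black wing of the quarter-turn fastener in the middle of the panel until it lies in line with the two raised index ribs beside it; then push the panel down flat against its frame and finish while still holding it pressed there, the wing still in line. Leave the small parts lying round the housing where they are.

Things in the scene. Friction and masses are not known exactly. Their poses are not given: they have to be found in the camera images.
- housing: Fixed grey box, 130 x 150 x 50 mm (x, y, z), open-topped under its panel. Origin: centre of its underside, which stands on a thin grey bench mat (z about 2 mm). Its own -x side (the front, with the paddle) faces roughly to the robot, z is up; it stands turned about the vertical from start to start.
- panel: Plain aluminium access panel, 130 x 150 x 6 mm, over the housing. Origin: centre of its underside, on the fastener's axis, 58 mm above the housing's underside when up; axes as the housing's. Flat on top apart from the fastener, screw heads 2 mm high near the corners and, on the line through the centre along its own x, two dark index ribs (20 x 4 mm, 2.5 mm high, centred 34 mm each side of the fastener).
- panel_travel (a joint): How far the panel has been pushed straight down, m: 0 = up (where its springs hold it), 0.008 = flat against the frame. Net push about 7 N to start and 11 N when home; it springs up again when let go. It is blocked near the top while the prop is under its front edge, or (after about 1 mm) while the fastener is more than about 0.2 rad out of line, because the pin under the fastener then lands beside its slot.
- fastener_grip (a point): Centre of the wing of the quarter-turn fastener: an upright black bar 38 mm long (its own x), 9 mm thick (its own y) and 20 mm high, standing on a steel disc (diameter 26 mm, 4 mm high) in the middle of the panel. This point lies 13 mm above the panel's top face and 10 mm below the wing's top; it is 77 mm above the housing's underside while the panel is up. A thin slot line runs along the wing's top.
- fastener (a joint): Angle of the fastener relative to the panel, rad, counter-clockwise positive from above: 0 = wing in line with the index ribs (along the housing's x) and pin over its slot. Range -0.7 to 1.65 with no stop or click at 0; starts between 0.6 and 1.5, so it has to be turned clockwise seen from above. Friction 0.06 N m; stays where it is left.
- paddle_pad (a point): Middle of the top face of the rubber tread on the steel paddle at the front of the housing. Tread 26 mm long (x) by 44 mm wide (y); the paddle reaches 66 mm forward from its hinge, a level axis along the housing's y that lies 53 mm behind this point, 28 mm above the housing's underside and 17 mm in front of the housing's front face. The point is about 48 mm above the housing's underside with the paddle up and about 17 mm at the stop. Moves and turns with the paddle.
- paddle (a joint): Paddle angle, rad: 0 = up (sloping 0.3 above level), 0.6 = at its lower stop (0.3 below level). Needs about 3 to 8 N straight down on the tread; springs back up when let go.
- prop (a joint): Prop slide, m: 0 = its 30 mm wide, 7 mm thick steel plate is under the middle of the panel's front edge, blocking it; beyond 0.007 it is clear. A full stroke of the paddle drags it about 0.010 forwards (toward the paddle's free end), where it stays by friction of 2 N. It then reaches about 31 mm in front of the housing's front face, 50 to 58 mm above the housing's underside.
- spare_board_mid (a point): Bystander: beige and black circuit module 42 x 68 x 10 mm lying on the bench to the left of the paddle; point at its centre. Leave alone.
- spare_frame_mid (a point): Bystander: beige open carrier frame 48 x 72 x 10 mm lying on the bench to the right of the paddle; point at its centre. Leave alone.
- metal_part_mid (a point): Bystander: small light metal block with a hole, 18 x 26 x 12 mm, lying on the mat behind or beside the housing; point at its centre. Leave alone.

How it is judged (in metres and radians):
On the way, in this order (a step that is already met when the one before it is completed fails the run):
1. the paddle is pushed down to its stop and the prop is pulled clear (value of joint paddle above 0.55 rad and value of joint prop above 0.007 m), for 0.1 s.
2. the paddle is let up again and the fastener's wing is in line with the index ribs (value of joint paddle below 0.15 rad and value of joint fastener between -0.17 and 0.17 rad), for 0.2 s.
3. the panel is pushed down against its frame (value of joint panel_travel above 0.0065 m and value of joint fastener between -0.17 and 0.17 rad), for 0.2 s.
At the end, for the whole second after the job is handed in: The fingers press on the panel or its fastener with more than 3 N and hold the panel down within 1.5 mm of its frame, the fastener's wing is within 0.17 rad (10 degrees) of the index ribs, the prop is clear of the panel (beyond 7 mm) and the paddle is back up (below 0.15 rad) (all of step 3 and value of joint prop above 0.007 m and value of joint paddle below 0.15 rad and contact force between the fingers and panel above 3 N); the arm keeps its last pose, push and grip.
It fails at once if a bystander part is moved by more than 20 mm (distance of any of spare_board_mid, spare_frame_mid, metal_part_mid from where it was at the start of the episode above 0.02 m).
It also fails if it takes over 54 s, if anything falls off the work surface, if the arm or the gripper's body presses on something with over 40 N, if the wrist force passes 120 N, or if a joint passes its speed limit or range.

## Working session

There is one attempt and no reset: what is moved stays moved. The work goes in short steps, each a Python script; the robot and the scene stay as the last script left them, time stands still between calls to the robot, and variables do not carry over. Pictures are saved under pics/ and viewed, and the job is handed in when it is done.

```bash
mkdir -p pics; python3 - <<'E'
from plant import env
import cv2
s=env.sense(); print(s['time'],s['position'],s['eef_rot'],s['wrist_force'],s['finger_gap'])
for n in ('scene','top'):
    im=env.read_camera(n); cv2.imwrite(f'pics/{n}0.png',im[:,:,::-1])
    c=env.get_calibration(n); print(n,c['mtx'],c['world_to_cam'])
E
```

```text
0.0 [ 0.21589972 -0.63905719  0.20476616] [-1.79925066e+02  3.75261653e-03  1.86657917e+01] [ 0.21941118 -0.22912098  0.07736169] 1.0031364040576747
scene [[428.75443794   0.         264.72393393]
 [  0.         428.75443794 190.87082524]
 [  0.           0.           1.        ]] [[-0.78594448 -0.61823247 -0.00893771  0.31307975]
 [-0.26077054  0.34454903 -0.90182298  0.32118383]
 [ 0.56061573 -0.7064521  -0.43201323  0.3975305 ]
 [ 0.          0.          0.          1.        ]]
top [[355.79991883   0.         252.95556997]
 [  0.         355.79991883 189.28867298]
 [  0.           0.           1.        ]] [[ 9.69608683e-02 -9.95287910e-01  7.52127804e-04 -2.83893422e-01]
 [-9.69164163e-01 -9.45878436e-02 -2.27538930e-01  5.71616815e-01]
 [ 2.26537888e-01  2.13334369e-02 -9.73768694e-01  7.88004007e-01]
 [ 0.00000000e+00  0.00000000e+00  0.00000000e+00  1.00000000e+00]]
```

View pics/scene0.png

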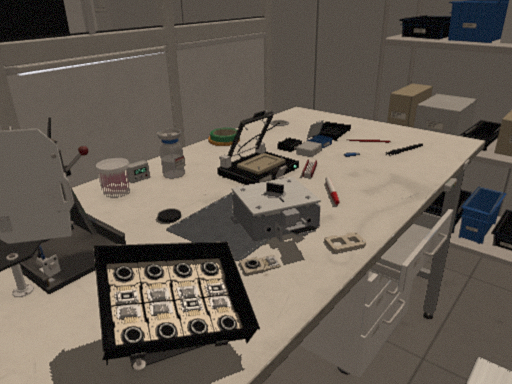

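View pics/top0.png

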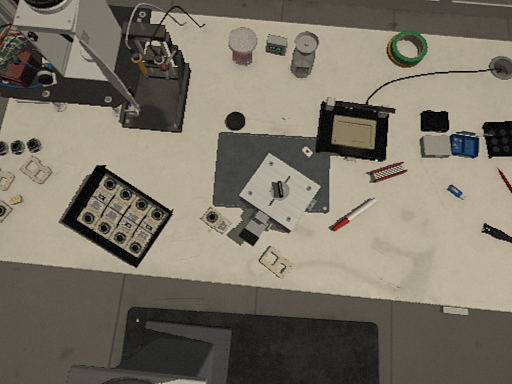

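The top view shows the housing's panel near (280,190), with the paddle at (250,230), the board at (215,219) and the frame at (276,262). I'll enlarge both pictures.

```bash
python3 - <<'E'
import cv2
a=cv2.imread('pics/top0.png'); c=a[140:285,190:340]; cv2.imwrite('pics/top0c.png',cv2.resize(c,None,fx=4,fy=4,interpolation=cv2.INTER_CUBIC))
a=cv2.imread('pics/scene0.png'); c=a[165:285,220:380]; cv2.imwrite('pics/scene0c.png',cv2.resize(c,None,fx=4.9,fy=4.9,interpolation=cv2.INTER_CUBIC))
E
```

```text
(no output)
```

View pics/top0c.png

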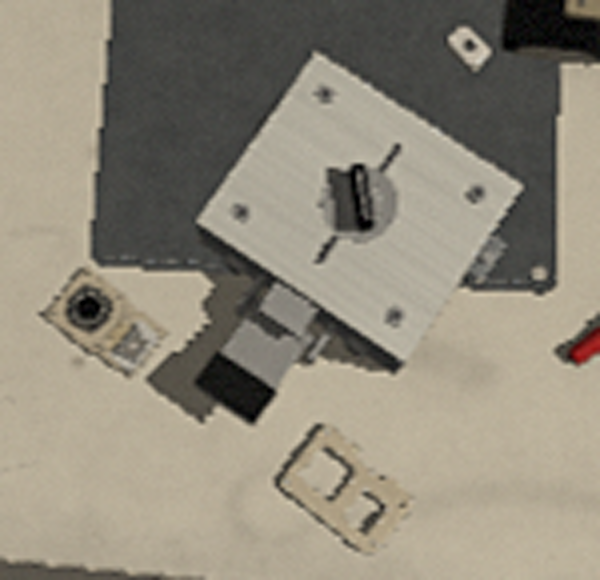

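View pics/scene0c.png

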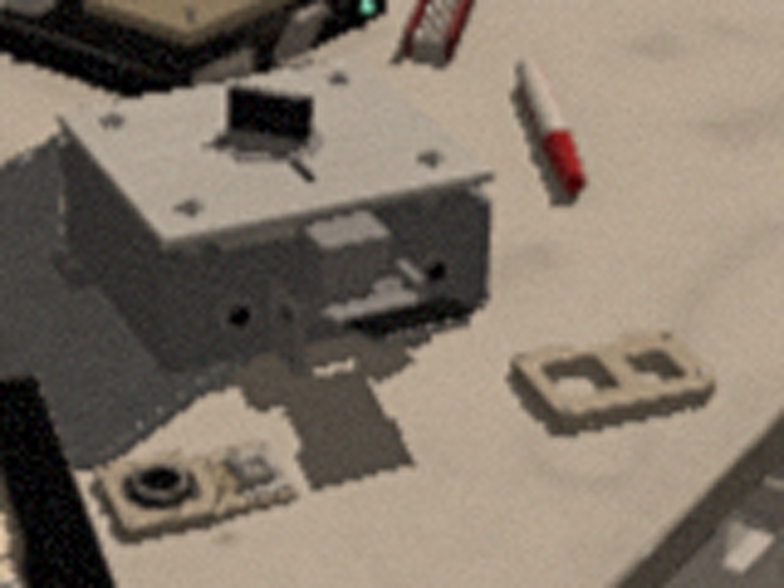

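```bash
cat > h.py <<'E'
import numpy as np, cv2
from scipy.optimize import least_squares
from plant import env
def proj(n,P):
    c=env.get_calibration(n); P=np.atleast_2d(P)
    q=P@c['world_to_cam'][:3,:3].T+c['world_to_cam'][:3,3]; q=q@c['mtx'].T
    return q[:,:2]/q[:,2:]
def ray(n,uv,z):
    c=env.get_calibration(n); R=c['world_to_cam'][:3,:3]; t=c['world_to_cam'][:3,3]
    d=R.T@np.linalg.solve(c['mtx'],[uv[0],uv[1],1]); o=-R.T@t
    return o+d*(z-o[2])/d[2]
def Rz(a): return np.array([[np.cos(a),-np.sin(a),0],[np.sin(a),np.cos(a),0],[0,0,1]])
def H2W(p,h): return np.atleast_2d(h)@Rz(p[2]).T+np.array([p[0],p[1],0.002])
E
python3 - <<'E'
from h import *
f=lambda L,ox,oy,s:(np.array(L)-s/2+.5)/s+[ox,oy]
T=f([(316,53),(523,186),(400,370),(197,220)],190,140,4)
S=f([(62,122),(165,243),(493,178)],220,165,4.9)
z=.064
Ht=np.array([(.065,.075,z),(.065,-.075,z),(-.065,-.075,z),(-.065,.075,z)])
Hs=np.array([(.065,.075,z),(-.065,.075,z),(-.065,-.075,z)])
for w in((1,0),(0,1),(1,1)):
    def res(p):
        return np.r_[w[0]*(proj('top',H2W(p,Ht))-T).ravel(), w[1]*(proj('scene',H2W(p,Hs))-S).ravel()]
    c=ray('top',T.mean(0),.066)
    r=least_squares(res,[c[0],c[1],-.6]); print(w,r.x,np.degrees(r.x[2]),r.fun.round(1))
p=r.x
# wing: top ends
for n,L in (('top',f([(358,165),(369,226)],190,140,4)),('scene',f([(229,88),(312,96)],220,165,4.9))):
    a,b=[ray(n,u,.089) for u in L]; d=b-a; print(n,a,b,np.linalg.norm(d),'mid',(a+b)/2,np.degrees(np.arctan2(d[1],d[0])))
print('grip pred',H2W(p,[0,0,.077]),'pad',H2W(p,[-.135,0,.048]))
print('hinge/pad px top',(proj('top',H2W(p,[[-.135,0,.048],[-.148,.022,.052],[-.148,-.022,.052],[-.122,-.022,.044],[-.122,.022,.044]]))-[190,140])*4)
E
```

```text
(1, 0) [ 0.5985688  -0.29032694 -0.51686735] -29.614317680526554 [ 0.3 -0.1 -0.1  0.8  0.6 -1.  -0.8  0.3 -0.  -0.  -0.  -0.   0.  -0. ]
(0, 1) [ 0.59578583 -0.28697236 -0.51110082] -29.2839198026266 [-0.   0.  -0.   0.  -0.  -0.  -0.   0.  -0.8 -1.1 -0.3  0.6  1.1 -0.2]
(1, 1) [ 0.59796563 -0.28976121 -0.51415098] -29.45868118006412 [-0.   0.1 -0.3  0.9  0.4 -0.8 -1.1  0.7 -0.6 -1.8 -0.4 -0.3  0.9 -0.9]
top [ 0.61726928 -0.28674588  0.089     ] [ 0.5814115  -0.29604433  0.089     ] 0.03704377710183746 mid [ 0.59934039 -0.29139511  0.089     ] -165.46257397032215
scene [ 0.6162161  -0.28376319  0.089     ] [ 0.58286921 -0.29862939  0.089     ] 0.036510534666390676 mid [ 0.59954265 -0.29119629  0.089     ] -155.9724752490695
grip pred [[ 0.59796563 -0.28976121  0.079     ]] pad [[ 0.4804197  -0.22336878  0.05      ]]
hinge/pad px top [[226.58140557 392.50214072]
 [183.31295571 388.49122419]
 [244.31714595 431.76458845]
 [269.49595716 396.48025143]
 [209.22771236 354.0854489 ]]
```

```bash
python3 - <<'E'
from h import *
p=[.5980,-.2900,-.5145]
s=9
a=cv2.imread('pics/top0.png'); 
def ov(n,x0,y0,w,h,s,fn):
    a=cv2.imread(f'pics/{n}0.png'); c=cv2.resize(a[y0:y0+h,x0:x0+w],None,fx=s,fy=s,interpolation=cv2.INTER_CUBIC)
    def pl(L,col,closed=True):
        q=(proj(n,H2W(p,np.array(L)))-[x0,y0]+.5)*s
        cv2.polylines(c,[np.round(q).astype(int)],closed,col,1,cv2.LINE_AA)
    t=.36
    def pad(x,y): # along paddle
        return (-.135-x*np.cos(t),y,.048+x*np.sin(t))
    pl([pad(.013,.022),pad(.013,-.022),pad(-.013,-.022),pad(-.013,.022)],(0,0,255))
    pl([(-.065,-.075,.064),(-.065,.075,.064),(.065,.075,.064),(.065,-.075,.064)],(0,255,0))
    pl([(-.044,0,.0665),(-.024,0,.0665)],(255,0,0),False);pl([(.044,0,.0665),(.024,0,.0665)],(255,0,0),False)
    cv2.imwrite(fn,c)
ov('top',232,160,85,66+20,7,'pics/ovt.png'); ov('scene',225,170,110,85,7,'pics/ovs.png')
E
```

```text
(no output)
```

View pics/ovt.png

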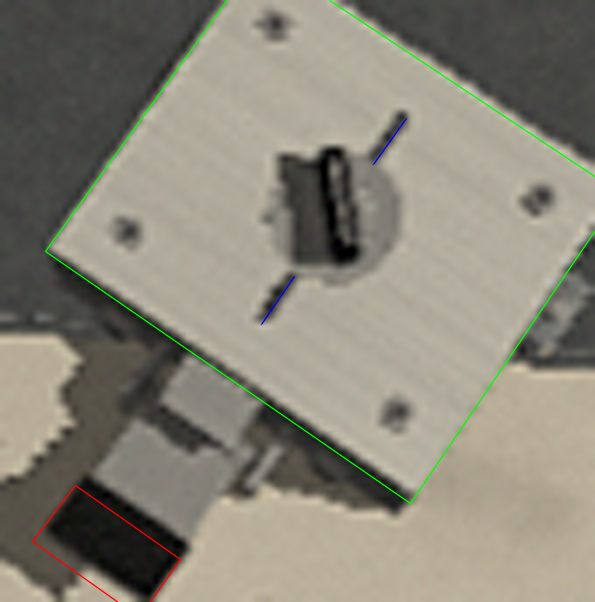

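View pics/ovs.png

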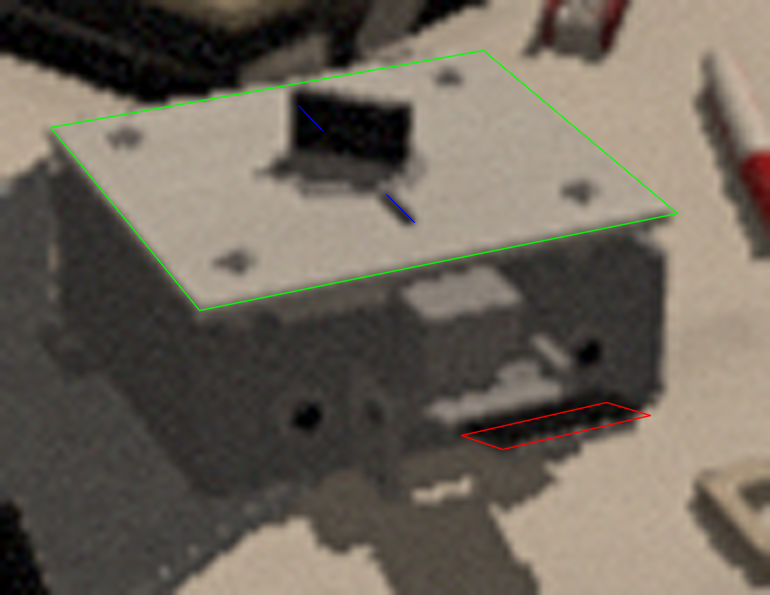

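The fit from the two cameras agrees within about 3 mm. The housing is at (0.598, -0.290), turned -29.5°, and the wing lies at about 14–24° in the world. The tread sits about 2 mm nearer the housing than I predicted, which is within tolerance. Next is the paddle.

```bash
cat >> h.py <<'E'
P=[.5985,-.2905,-.5145]; YAW=np.degrees(P[2])
def st(m=''):
    s=env.sense(); print(m,round(s['time'],2),np.round(s['position'],4),np.round(s['eef_rot'],1),'F',np.round(s['wrist_force'],1),'M',np.round(s['ft_torque'],2),'gap',round(s['finger_gap'],3),'j7',round(s['joint_pos'][6],1)); return s
E
python3 - <<'E'
from h import *
q=H2W(P,[-.134,0,0])[0]
env.move_gripper(0.0,20)
env.movep([q[0],q[1],.14],[180,0,YAW]); st('above')
env.move_linear([q[0],q[1],.065],rate=.12); s=st('near')
hit=env.move_linear([q[0],q[1],.010],rate=.03,force_limit=18); st(f'hit {hit}')
env.wait(.3); st()
cv2.imwrite('pics/s1.png',cv2.resize(env.read_camera('scene')[165:285,220:380,::-1],None,fx=4.5,fy=4.5,interpolation=cv2.INTER_CUBIC))
E
```

```text
above 3.33 [ 0.4817 -0.2254  0.1401] [180.   -0.  -29.5] F [-0.8 -0.4  0.3] M [-0.02  0.04 -0.02] gap 0.003 j7 -102.0
near 4.1 [ 0.4822 -0.2248  0.0655] [-180.    -0.   -29.5] F [0.1 0.4 0.7] M [0.04 0.01 0.  ] gap 0.007 j7 -102.4
hit True 5.45 [ 0.4823 -0.2248  0.0204] [-180.    -0.   -29.5] F [-4.5  1.7 19.9] M [0.47 1.13 0.05] gap 0.006 j7 -102.7
 5.75 [ 0.4823 -0.2248  0.0206] [-180.    -0.   -29.5] F [-4.5  2.1 17.2] M [ 0.45  0.96 -0.01] gap 0.006 j7 -102.7
```

View pics/s1.png

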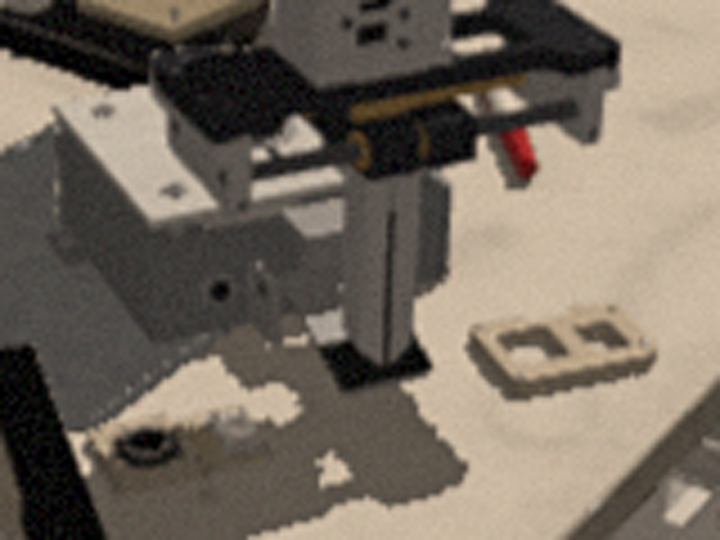

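The tread is down under the fingertip at about z 0.0205, with 17 N against 8 N at most from the spring. Before releasing, I'll push a little more to confirm it's on the stop, then look at the prop.

```bash
python3 - <<'E'
from h import *
q=H2W(P,[-.134,0,0])[0]
hit=env.move_linear([q[0],q[1],.014],rate=.02,force_limit=12); st(f'hit {hit}')
env.wait(.2)
env.move_linear([q[0],q[1],.065],rate=.1); st('up')
env.move_linear([q[0],q[1],.16],rate=.2)
env.move_gripper(.4)
p=[P[0],P[1],.15]
for y in (17,YAW,17-180,YAW-180):
    j=env.inverse_kinematics(p,[180,0,y]); print(y,None if j is None else np.round(j,1))
# move aside for view
env.movep([.45,-.42,.2],[180,0,17]); st()
for n in('top','scene'):
    cv2.imwrite(f'pics/{n}2.png',env.read_camera(n)[:,:,::-1])
a=cv2.imread('pics/top2.png'); cv2.imwrite('pics/t2c.png',cv2.resize(a[140:240,225:330],None,fx=5.5,fy=5.5,interpolation=cv2.INTER_CUBIC))
a=cv2.imread('pics/scene2.png'); cv2.imwrite('pics/s2c.png',cv2.resize(a[165:265,225:335],None,fx=5.5,fy=5.5,interpolation=cv2.INTER_CUBIC))
E
```

```text
hit True 6.01 [ 0.4824 -0.2248  0.0202] [-180.    -0.   -29.5] F [-7.4  3.7 26. ] M [ 0.75  1.51 -0.01] gap 0.007 j7 -102.7
up 6.81 [ 0.4816 -0.2245  0.0644] [180.    0.  -29.5] F [ 0.1 -0.3  0.2] M [ 0.08  0.04 -0.05] gap 0.003 j7 -102.4
17 [ 25.7  26.6  -7.2  95.8   3.8  57.9 -55.8]
-29.47867855948085 [ 20.7  26.4  -0.4  96.2   0.2  57.5 -99.3]
-163 [ 60.2  38.6 -58.9  93.6  35.1  68.2 100.2]
-209.47867855948084 [ 60.2  38.6 -58.9  93.6  35.1  68.2  53.8]
 9.27 [ 0.4503 -0.4192  0.1998] [-180.   -0.   17.] F [-0.   0.6  0.2] M [-0.07 -0.04  0.01] gap 0.398 j7 -37.0
```

View pics/t2c.png

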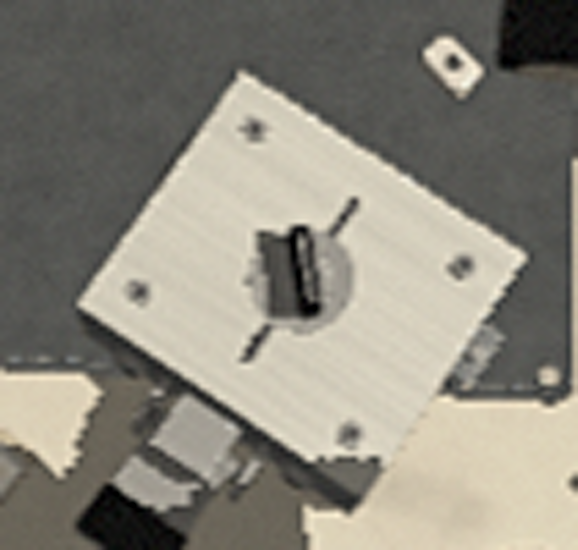

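View pics/s2c.png

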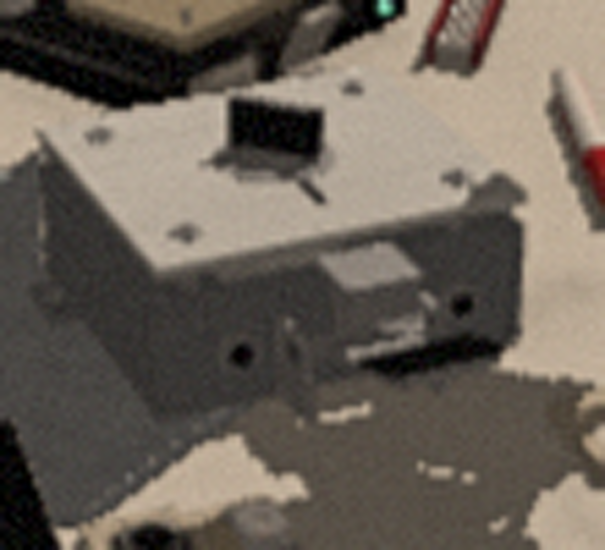

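The prop now stands clearly forward, with a visible gap in front of the panel, and the paddle is back up. The wing is unchanged, so I'll grip it next.

```bash
python3 - <<'E'
from h import *
env.movep([P[0],P[1],.14],[180,0,17]); st('above')
hit=env.move_linear([P[0],P[1],.0735],rate=.08,force_limit=8); st(f'down {hit}')
env.move_gripper(0.0,12); st('grip'); 
E
```

```text
above 10.2 [ 0.5982 -0.2909  0.14  ] [180.   0.  17.] F [-0.7 -0.7  1.2] M [0.02 0.01 0.03] gap 0.404 j7 -55.5
down False 11.18 [ 0.5988 -0.2906  0.0739] [180.  -0.  17.] F [ 0.9 -0.4  0.7] M [0.05 0.05 0.02] gap 0.398 j7 -56.2
grip 11.74 [ 0.5986 -0.2906  0.0737] [180.  -0.  17.] F [-0.5  0.   2.6] M [-0.13  0.08 -0.07] gap 0.095 j7 -56.2
```

The finger gap is 8.9 mm, so the pads sit flush on the 9 mm wing. Now I'll turn it to -29.5°.

```bash
python3 - <<'E'
from h import *
env.move_gripper(0.0,25); st('grip25')
for y in np.linspace(17,YAW,6)[1:]:
    env.movep([P[0],P[1],.0737],[180,0,y]); st()
env.wait(.2); st('turned')
for n in('top','scene'):
    cv2.imwrite(f'pics/{n}3.png',cv2.resize(env.read_camera(n)[130:280,200:360,::-1],None,fx=3.8,fy=3.8,interpolation=cv2.INTER_CUBIC))
E
```

```text
grip25 11.96 [ 0.5986 -0.2906  0.0737] [180.  -0.  17.] F [-0.5 -0.4  3.5] M [-0.11  0.03 -0.06] gap 0.092 j7 -56.2
 12.22 [ 0.5986 -0.2904  0.0737] [180.    0.    7.9] F [ 0.6 -0.7  1.5] M [-0.06  0.01 -0.02] gap 0.097 j7 -64.0
 12.49 [ 0.5985 -0.2902  0.0737] [180.    0.   -1.2] F [-0.1  0.9  2.3] M [ 0.32  0.1  -0.1 ] gap 0.091 j7 -71.9
 12.76 [ 0.5986 -0.29    0.0737] [-180.     0.   -10.4] F [-0.1  3.1  3. ] M [ 0.82  0.11 -0.06] gap 0.092 j7 -79.9
 13.03 [ 0.5986 -0.2898  0.0737] [-180.     0.   -19.6] F [-1.3  6.1  3.8] M [ 1.37  0.09 -0.07] gap 0.092 j7 -87.9
 13.29 [ 0.5987 -0.2897  0.0737] [-180.    0.  -29.] F [0.2 5.7 3.9] M [ 1.56 -0.05 -0.1 ] gap 0.088 j7 -96.0
turned 13.49 [ 0.5987 -0.2897  0.0737] [-180.     0.   -28.9] F [-0.7  5.5  3.4] M [ 1.66 -0.09 -0.05] gap 0.093 j7 -95.9
```

View pics/scene3.png

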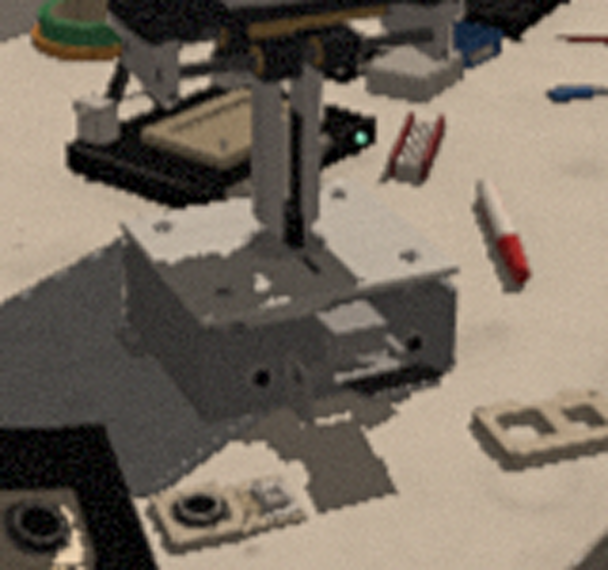

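View pics/top3.png

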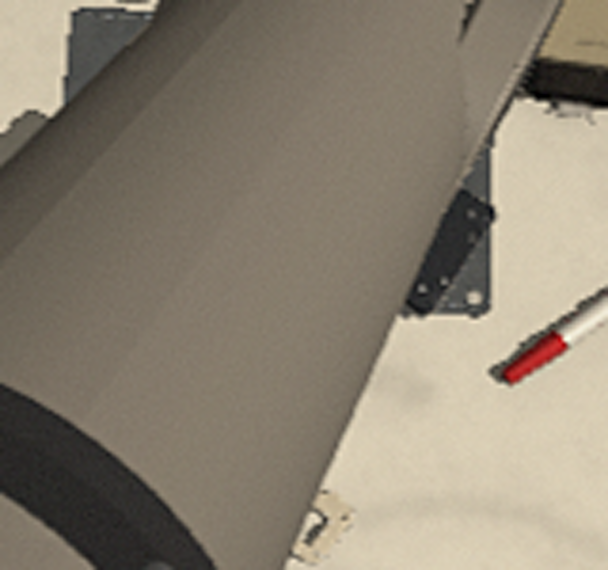

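The pads are still flush on the wing (gap 8.7 mm), with the tool at -28.9° against a fitted -29.5°. In the scene view the wing lines up with the front rib at about (312,265). Now I'll push down.

```bash
python3 - <<'E'
from h import *
s=env.sense(); p=s['position']
hit=env.move_linear([P[0],P[1],.050],rate=.02,force_limit=25); st(f'push {hit}')
env.wait(.5); st()
cv2.imwrite('pics/s4.png',cv2.resize(env.read_camera('scene')[170:270,220:340,::-1],None,fx=5,fy=5,interpolation=cv2.INTER_CUBIC))
E
```

```text
push True 14.22 [ 0.599  -0.2897  0.0651] [-179.9   -0.   -28.9] F [-2.6  2.4 10.4] M [ 0.47  0.53 -0.06] gap 0.095 j7 -95.9
 14.72 [ 0.5991 -0.2897  0.0652] [-179.9   -0.   -28.9] F [-3.3  1.8 11.7] M [ 0.38  0.53 -0.05] gap 0.092 j7 -95.9
```

View pics/s4.png

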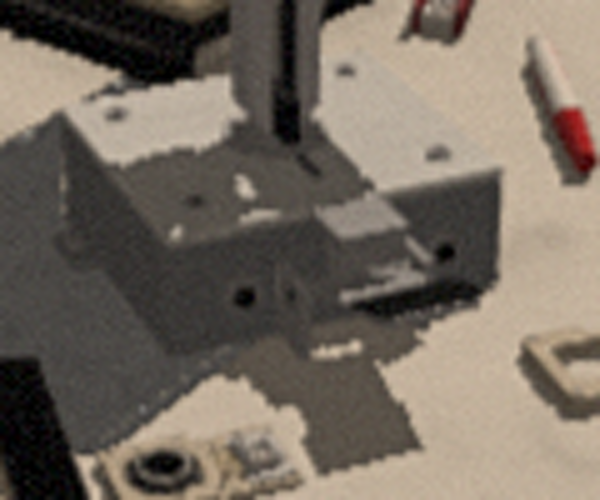

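The panel edge now meets the housing with no gap, after about 8.5 mm of travel. The hold of about 12 N is marginal against the 11 N spring, so I'll press further onto the disc.

```bash
python3 - <<'E'
from h import *
for f in (15,):
    hit=env.move_linear([.5988,-.2899,.052],rate=.012,force_limit=f); st(f'push {hit}')
    env.wait(.5); st()
E
```

```text
push True 15.11 [ 0.5991 -0.2898  0.065 ] [-179.9   -0.   -28.9] F [-3.4  1.7 10.7] M [ 0.43  0.64 -0.03] gap 0.091 j7 -95.8
 15.61 [ 0.5991 -0.2897  0.065 ] [-179.9   -0.   -28.9] F [-2.3  1.8 10.7] M [ 0.41  0.63 -0.08] gap 0.095 j7 -95.8
```

```bash
python3 - <<'E'
from h import *
env.move_gripper(0.0,15)
st('soft')
for z in (.064,.063,.062,.061,.060,.059,.058):
    env.move_linear([.5988,-.2899,z],rate=.01); env.wait(.15); s=st(z)
    if s['wrist_force'][2]>28: break
cv2.imwrite('pics/s5.png',cv2.resize(env.read_camera('scene')[170:270,220:340,::-1],None,fx=5,fy=5,interpolation=cv2.INTER_CUBIC))
E
```

```text
soft 15.82 [ 0.5991 -0.2897  0.065 ] [-179.9   -0.   -28.9] F [-2.6  1.9 11.1] M [ 0.43  0.69 -0.07] gap 0.097 j7 -95.9
0.064 16.23 [ 0.5991 -0.2898  0.0649] [-179.9   -0.   -28.9] F [-3.7  4.2 14.4] M [ 1.41  0.75 -0.02] gap 0.094 j7 -95.8
0.063 16.63 [ 0.5994 -0.29    0.0643] [-179.9   -0.   -28.9] F [-2.7  5.5 17.6] M [ 1.34  0.82 -0.07] gap 0.092 j7 -95.8
0.062 17.03 [ 0.5997 -0.2902  0.0635] [-1.799e+02 -1.000e-01 -2.890e+01] F [-2.7  4.4 18.3] M [ 1.28  0.67 -0.06] gap 0.092 j7 -95.7
0.061 17.43 [ 0.6    -0.2903  0.0627] [-1.799e+02 -1.000e-01 -2.890e+01] F [-1.9  4.9 20.6] M [ 1.17  0.51 -0.04] gap 0.097 j7 -95.7
0.06 17.83 [ 0.6001 -0.2903  0.0625] [-1.799e+02 -1.000e-01 -2.890e+01] F [-6.4  6.6 31.8] M [ 1.64  1.46 -0.08] gap 0.091 j7 -95.7
```

View pics/s5.png

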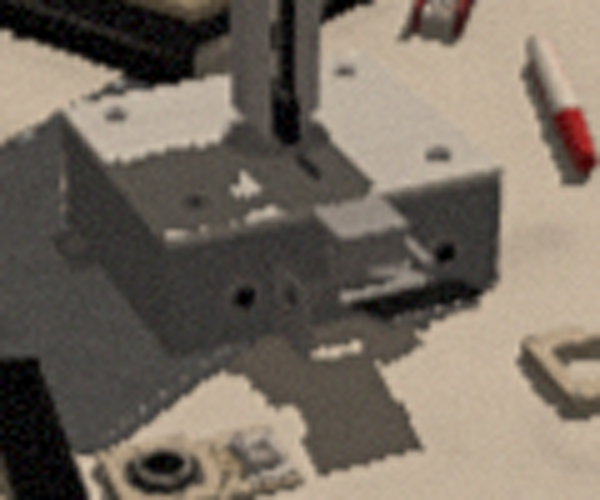

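The fingertips slid down the wing onto the disc at z 0.0625, where I expect about 0.062 with the panel home. The force there rose sharply to 32 N. The picture shows the panel flat, the prop out in front, the paddle up, and the wing in line with the front rib.

```bash
python3 - <<'E'
from h import *
env.wait(.5); st('hold')
env.sign_off(); st('end')
E
```

```text
hold 18.38 [ 0.6001 -0.2904  0.0625] [-1.799e+02 -1.000e-01 -2.890e+01] F [-5.3  6.9 31. ] M [ 1.67  1.44 -0.07] gap 0.097 j7 -95.7
the job is handed in; nothing more can be done
the job is handed in; nothing more can be done
```

I closed the housing and handed the job in at about 18.4 s, with the arm still pressing the panel down. No verdict is reported, so everything below comes from my own checks.

- **Paddle:** I pushed it down to its stop, which held against 26 N with only 0.3 mm more movement. After release it came back up. The pictures show the prop standing clear in front of the panel.
- **Fastener:** I gripped the wing and turned it to -28.9° in the world; I had fitted the ribs at about -29.5°. I judged the alignment from the tool angle and the pads lying flush (finger gap about 9 mm), and only the front rib was visible. The top camera was blocked by the arm.
- **Panel:** It is pressed flat, with no gap visible at its edge. The fingertips rest on the fastener's disc at z 0.0625, where I expected about 0.062 with the panel home. They were holding about 31 N at sign-off.
- **What disagreed:** The first two pushes stopped on the force limit, but the force then fell back to 11–12 N, barely matching the springs. I softened the grip and pressed on until the fingers sat on the disc. The tread also lay about 2 mm nearer the housing than I predicted, which made no difference.
- **Loose parts:** The arm did not touch the parts round the housing. I did not measure their positions again at the end.

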